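# Open the truffle carton and tip in the last scoopful

### The job

Finish packing the truffle carton: swing both of its half-raised flaps well back past upright so that the packed layer inside shows, then tip all five loose truffles out of the steel scoop into the carton. Stand the emptied scoop upright on the white board again, set down rather than dropped, with the flaps left folded back, and leave the jar, paper cup and spatula where they are.

Things in the scene. Friction and masses are not known exactly. Their poses are not given: they have to be found in the camera images.
- carton: Small cardboard carton fixed to the bench, 164 mm (its x) by 148 mm (its y) outside, rim 100 mm above the bench, walls 4 mm. A packed layer of truffles lies under a clear stiff sheet whose top is 42 mm above the bench. Two flaps close it from its +y and -y sides; none at its x ends. Origin: centre of the underside; z up. Place (left or right) and yaw vary.
- flap_l (a joint): Angle (rad) of the flap on the carton's own +y side: a 160 x 62 x 4 mm panel hinged along the carton's x at y = +72 mm, 100 mm up. 0 = flat across the opening, 1.57 = upright, 2.6 = stop, leaning outward. Starts half raised (0.6 to 1.0), stays where left, moves at 0.5 N. Closed fingers fit the gap between the free edges. Lift the edge along its arc: a level push binds.
- flap_r (a joint): The same for the flap on the carton's own -y side, hinged at y = -72 mm; it also grows as it opens outward.
- flap_l_edge (a point): Middle of the free edge of the +y flap, 62 mm from its hinge line.
- flap_r_edge (a point): Middle of the free edge of the -y flap, 62 mm from its hinge line.
- board: White plastic cutting board fixed to the bench, 220 (x) by 170 (y) by 12 mm. Origin: centre of its underside; top 12 mm above the bench.
- scoop_center (a point): Centre of the loose steel scoop, a straight trough of about 0.2 kg standing on the board: 170 mm long (its x), 64 mm wide (its y), 45 mm high, walls 3 mm. This point is 22.5 mm above its underside; its z is up when it stands. Closed by a wall at its +x end, open spout at its -x end. Its parallel long sides can be gripped across y.
- scoop_spout (a point): Middle of the scoop's spout lip, 85 mm from the scoop's centre along its -x, 22 mm above its underside. From 50 mm behind it the floor ramps up to it at 22 degrees: level, the scoop keeps the truffles in; they roll out over the lip only when the spout is tipped down well over 22 degrees (45 to 50 drains it).
- truffle0_center (a point): Centre of loose truffle 1 of 5: a dark chocolate ball 28 mm across, about 14 g, starting in the scoop.
- truffle1_center (a point): Centre of loose truffle 2 of 5: a dark chocolate ball 28 mm across, about 14 g, starting in the scoop.
- truffle2_center (a point): Centre of loose truffle 3 of 5: a dark chocolate ball 28 mm across, about 14 g, starting in the scoop.
- truffle3_center (a point): Centre of loose truffle 4 of 5: a dark chocolate ball 28 mm across, about 14 g, starting in the scoop.
- truffle4_center (a point): Centre of loose truffle 5 of 5: a dark chocolate ball 28 mm across, about 14 g, starting in the scoop.
- jar_center (a point): Centre of a loose glass jar with white cap, 60 mm across, 85 mm tall; a bystander standing on the bench.
- cup_center (a point): Centre of a loose small paper cup, 52 mm across, 50 mm tall; a bystander on the bench.
- spatula_grip (a point): Handle of a loose spatula 190 mm long lying on the bench; a bystander.
Not all that is in view belongs to the job. What is shaped like the part that bears truffle4_center but blue is not meant.

How it is judged:
By the outcome, as a careful person would: the job done as asked, in the order asked, and still so for the second after the job is handed in, with the robot touching nothing.
It also fails if it takes over 72 s, if anything falls off the work surface, if the arm or the gripper's body presses on something with over 40 N, if the wrist force passes 120 N, or if a joint passes its speed limit or range.

### The arm

A 6-joint arm with a two-finger parallel gripper is mounted at the origin on the work surface. World frame = base frame: x ahead of the robot, y to its left, z up, the work surface at z = 0. Lengths are in m, angles in degrees, forces in N, time in s.
With the tool pointing down it reaches from about 0.325 to 0.85 m from the base axis. Payload 4.4 kg.
Tool frame: the origin (TCP) lies midway between the tips of the shut fingers; the grasp point (between the pads) lies 19 mm behind it; z points along the fingers, y is the direction in which the jaws open and shut (so a half turn about z gives the same grasp; the last joint's range is limited). The gripper opens to 94 mm and grips with 3 to 60 N. Pads are 16 mm wide; open, the fingers measure 119 mm over their backs; the gripper's body (75 mm by 177 mm) begins 78 mm behind the grasp point.
Start: joints at [61.851, 11.837, 88.321, -0, 79.842, -8.623], TCP at [0.192, 0.542, 0.205] pointing down, gripper open.
Joint ranges: [-156.59, 156.59], [-49.26, 127.26], [12.9, 141.05], [-63.56, 243.56], [4.71, 150.69], [-161.64, 161.64]. Speed limits (degrees/s): [159.86, 159.86, 180, 180, 180, 180].

### API

Orientations are given as a 3x3 rotation matrix whose columns are the frame's x, y, z axes.
In Python, from cell import bot, imaging, order gives the robot as it stands.
- The arm moves only by the tool move_arm, never from a script. Its argument "commands" is a list of rows, each an object with "fingers": the opening, from 0 (shut) to 1 (fully open); "translation": the shift along the world's x, y, z in mm, a list of three; "delta_rot": the turn, a rotation vector about the world's x, y, z in rad, a list of three. In form: [{"fingers": fingers, "translation": [x, y, z], "delta_rot": [ax, ay, az]}, ...]. A call has 1 to 20 rows; each row is the pose to reach, as a shift and turn from the pose commanded when the call began; what a row does not reach only later rows make up. A row lasts 1/12 s, in which the tool goes at most 41.7 mm and 7.16 degrees, less where a joint would pass 70% of its speed; a pose out of reach is approached as far as the arm can. A call with a gripper value outside its range is refused whole. The fingers move at their own pace and stop on an object; "newtons" is the grip in N (left out, the last holds). Time passes only in rows, so rows that repeat a pose let the fingers close. It gives the time, the measured TCP pose, the force and the opening at its end, in the units of the state.
- bot.get_state(): the state, without advancing time (a new reading comes with each control period).
- imaging.camera(name): name is "scene" or "top" or "wrist"; returns the picture (400x640x3 uint8, red, green, blue); there is no depth.
- imaging.camera_model(name): a dict with "fovy" (degrees; the focal length in pixels is half the picture's height over the tangent of half this angle, whatever the lens; pixels are square), "cx", "cy" (the principal point, pixels), "rvec" (rotation vector, rad) and "tvec" (3), from world to camera coordinates, as OpenCV has them; the wrist camera has in their place "hand_eye" (4x4, takes a point from camera to tool coordinates, whose origin is the TCP and whose axes are the flange's). Camera axes: x right, y down, z forward; pixel columns grow to the right and rows downward; lengths in m; the calibration is good to about 2 mm. The wrist camera is an equidistant fisheye: a pixel r from the principal point sees the ray r / f radians off the axis. A picture is of the moment at which its call begins: read the wrist's pose just before it. camera_model takes no time and is no camera call.
- order.close_job(): hands the job in, once; it reports no verdict.
Trained networks look in the newest picture that a camera, given by its name, has taken for a name from the list of things; names that differ only in an ending like _2 or _b are one class to them, and where a whole thing is asked for, a point or a joint stands for the part that bears it (a point fixed in the world has none). Each returns a list of dicts, best first, with "p" (0 to 1); they miss things now and then, are a little off and sometimes report something else, mostly with a low value. They report only what shows in the picture. A call takes as long as a camera call. They do not tell look-alikes from the thing itself.
- imaging.recognise(camera, name): "centre" ([x, y, z] in m, in the coordinates of the camera as it stood for that picture, good to about 4 mm: the middle of the surface that is visible of it).
The state is a dict: "clock": time; "qpos": joint angles; "dq": joint speeds; "tau": joint torques, N m; "ee_pos": TCP position; "orientation": TCP orientation; "wrist_force": force on the tool from outside, world axes, zero at the start; "torque": the same for the moment, N m; "gripper_width": finger opening in m.
Only numpy, scipy, OpenCV 4.12 (cv2) and the standard library are available. Lean on these libraries where they do the work, as an engineer would, in place of code of your own. Each camera call takes 0.05 s, during which the arm holds its last target.

## Working session

There is one attempt and no reset: what is moved stays moved. The work goes in short steps, Python scripts to look and compute and a tool call to move; the robot and the scene stay as the last step left them, time stands still between calls to the robot, and variables do not carry over. Pictures are saved under pics/ and viewed, and the job is handed in when it is done.

Besides the shell and the picture viewer there is one more tool, called after "Request:" in YAML: its name, and indented under it one key for each argument. move_arm: Moves the arm, as the interface text tells. Its arguments: {"type":"object","properties":{"commands":{"type":"array"},"newtons":{"type":"number"}},"required":["commands"]}

```bash
ls; mkdir -p pics; cat > h.py <<'E'
import numpy as np, cv2
from cell import bot, imaging, order
def cam(n):
    m=imaging.camera_model(n); R=cv2.Rodrigues(np.array(m['rvec'],float))[0] if 'rvec' in m else None
    f=200/np.tan(np.radians(m['fovy']/2)); return m,R,f
def c2w(n,p):
    m,R,f=cam(n); return R.T@(np.array(p)-np.ravel(m['tvec']))
def proj(n,P):
    m,R,f=cam(n); c=R@np.array(P)+np.ravel(m['tvec']); return np.array([m['cx']+f*c[0]/c[2], m['cy']+f*c[1]/c[2]])
def unproj(n,px,z):
    m,R,f=cam(n); d=R.T@np.array([(px[0]-m['cx'])/f,(px[1]-m['cy'])/f,1]); o=-R.T@np.ravel(m['tvec']); return o+d*(z-o[2])/d[2]
def snap(n,fn):
    im=imaging.camera(n); cv2.imwrite('pics/'+fn,im[:,:,::-1]); return im
E
python3 - <<'E'
from h import *
print(bot.get_state())
for n in ['scene','top']:
    snap(n,n+'0.png'); print(n,imaging.camera_model(n))
    for k in ['carton','flap_l','flap_r','board','scoop_center','truffle0_center','jar_center','cup_center','spatula_grip']:
        for r in imaging.recognise(n,k)[:7]:
            w=c2w(n,r['centre']); print(k,round(r['p'],2),w.round(3),proj(n,w).round())
E
```

```text
pics
{'clock': 0.0, 'qpos': array([ 6.18511079e+01,  1.18830420e+01,  8.84044116e+01, -1.13029445e-04,
        7.98411394e+01, -8.62214724e+00]), 'dq': array([-0.03092003,  0.00116731,  0.06795711,  0.00342186,  0.08057449,
       -0.03396022]), 'tau': array([ 3.06865322e-04, -3.70870078e+01, -2.81420714e+01,  6.98272884e-02,
        3.60800244e-02, -1.75447381e-04]), 'ee_pos': array([0.19181067, 0.54120976, 0.20430599]), 'orientation': array([[-9.42485512e-01,  3.34245332e-01, -1.05710179e-03],
       [ 3.34246837e-01,  9.42483492e-01, -1.97983225e-03],
       [ 3.34551299e-04, -2.21929614e-03, -9.99997481e-01]]), 'wrist_force': array([-0.53641063, -0.24552638,  0.08389157]), 'torque': array([ 0.01069428, -0.01264484, -0.01142665]), 'gripper_width': 0.09415778133086063}
scene {'fovy': 56.230863924245604, 'cx': 312.78194406528996, 'cy': 197.65642911553877, 'rvec': array([ 2.13433393,  1.24023362, -0.49812869]), 'tvec': array([-0.27224899, -0.31181819,  1.13865442])}
carton 0.94 [0.614 0.17  0.081] [398. 180.]
flap_l 0.91 [0.607 0.162 0.128] [396. 162.]
flap_l 0.6 [0.614 0.245 0.144] 
[... 687 characters left out ...]
06. 206.]
flap_l 0.96 [0.594 0.26  0.127] [181. 204.]
flap_l 0.83 [0.597 0.158 0.13 ] [234. 201.]
flap_r 0.96 [0.594 0.26  0.127] [181. 204.]
flap_r 0.83 [0.597 0.158 0.13 ] [234. 201.]
board 0.75 [ 0.543 -0.175  0.013] [401. 228.]
scoop_center 0.89 [ 0.533 -0.191  0.025] [410. 233.]
truffle0_center 0.64 [ 0.557 -0.201  0.041] [415. 221.]
truffle0_center 0.49 [0.421 0.006 0.086] [317. 292.]
truffle0_center 0.35 [ 0.561 -0.168  0.043] [400. 219.]
jar_center 0.6 [0.421 0.003 0.081] [319. 291.]
cup_center 0.95 [ 0.765 -0.183  0.025] [401. 125.]
spatula_grip 0.61 [0.598 0.157 0.129] [235. 201.]
spatula_grip 0.59 [0.654 0.004 0.003] [316. 179.]
spatula_grip 0.33 [ 0.556 -0.203  0.038] [416. 221.]
```

View pics/top0.png

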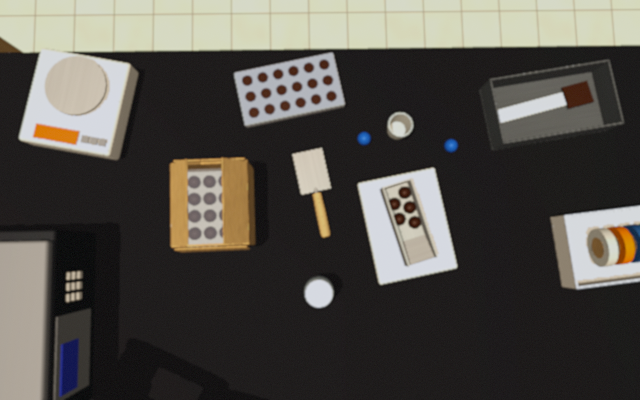

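View pics/scene0.png

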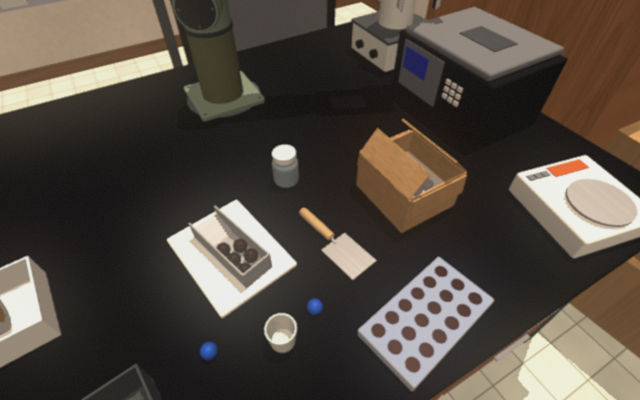

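```bash
python3 - <<'E'
import cv2
a=cv2.imread('pics/top0.png')
cv2.imwrite('pics/c1.png',cv2.resize(a[130:300,130:290],None,fx=3.5,fy=3.5,interpolation=2))
cv2.imwrite('pics/c2.png',cv2.resize(a[170:290,330:480],None,fx=4.5,fy=4.5,interpolation=2))
E
```

```text
(no output)
```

View pics/c1.png

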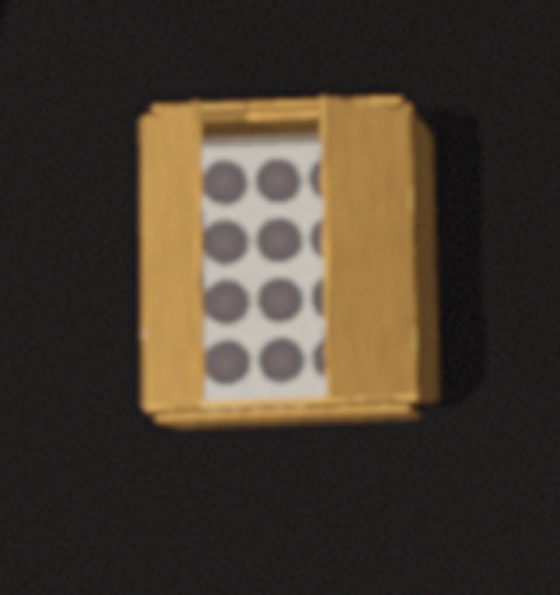

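View pics/c2.png

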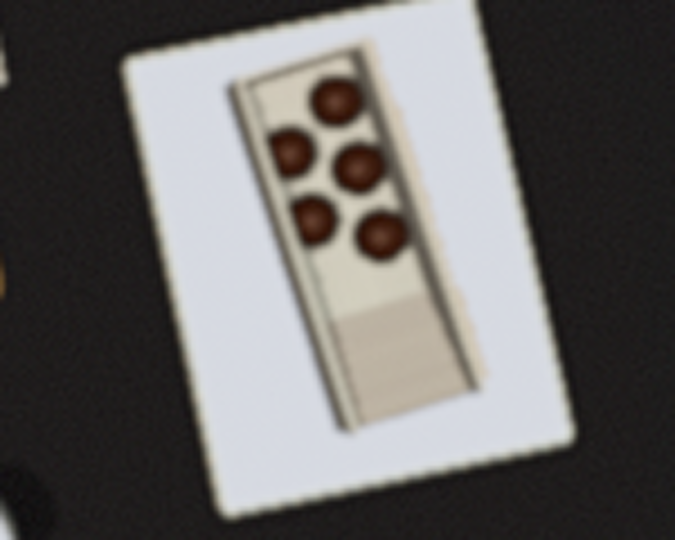

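The two pictures show the carton at top (210,205) with two half-raised flaps, and the jar at (319,291), cup at (400,125) and spatula at (316,190). The scoop is at (408,222), spout toward the robot, with five dark balls in it. Look-alikes are two blue balls at (364,138) and (451,145), and the chocolate tray at (290,90). The crop confirms that the five brown balls in the scoop are the ones I want.

```bash
python3 - <<'E'
from h import *
from scipy.optimize import least_squares
m,R,f=cam('top'); print('campos',-R.T@m['tvec'])
o1=lambda p:(np.array(p)/4.5+[330,170]-0.3); o2=lambda p:(np.array(p)/3.5+[130,130]-0.3)
S=[o1(p) for p in [(230,88),(372,42),(480,390),(345,432)]]
W=np.array([unproj('top',p,0.057) for p in S]); print(W.round(4))
fr=(W[0]+W[1])/2; sp=(W[2]+W[3])/2; d=fr-sp
print('scoop c',(fr+sp)/2,'len',np.linalg.norm(d),'yaw',np.degrees(np.arctan2(d[1],d[0])),'wid',np.linalg.norm(W[0]-W[1]),np.linalg.norm(W[3]-W[2]))
obs=[o2(p) for p in [(140,118),(142,410),(418,403),(410,103),(203,103),(203,405),(327,400),(325,97)]]
def model(v):
    x,y,a,fl,fr=v; c,s=np.cos(a),np.sin(a); out=[]
    def P(X,Y,Z): return proj('top',[x+c*X-s*Y,y+s*X+c*Y,Z])
    hy=.074;yl=.072-.062*np.cos(fl);zl=.1+.062*np.sin(fl);yr=-.072+.062*np.cos(fr);zr=.1+.062*np.sin(fr)
    return np.array([P(.08,hy,.1),P(-.08,hy,.1),P(-.08,-hy,.1),P(.08,-hy,.1),P(.08,yl,zl),P(-.08,yl,zl),P(-.08,yr,zr),P(.08,yr,zr)])
r=least_squares(lambda v:(model(v)-obs).ravel(),[.59,.215,0,.8,.8],loss='soft_l1')
print(r.x,np.degrees(r.x[2])); print((model(r.x)-obs).round(1))
for t in ['jar_center','cup_center','spatula_grip']: pass
B=[unproj('top',p,.012)[:2].round(3) for p in [(358,182),(435,168),(457,268),(381,283)]];print('board',B)
E
```

```text
campos [0.50225761 0.00584438 1.07254701]
[[ 0.6224 -0.1296  0.057 ]
 [ 0.6424 -0.1955  0.057 ]
 [ 0.4829 -0.2381  0.057 ]
 [ 0.4656 -0.1762  0.057 ]]
scoop c [ 0.55330706 -0.18485023  0.057     ] len 0.16435768335318662 yaw 15.75107085926294 wid 0.06891014706727296 0.06432615763947352
[0.59616559 0.21205204 0.01028403 0.81855273 0.95372287] 0.5892314009212616
[[ 0.8  0.6]
 [ 0.4 -0.7]
 [-1.2 -1.3]
 [-0.3  2.7]
 [-0.2  0.1]
 [ 0.2 -0.3]
 [ 0.3 -0.1]
 [-0.2  0.3]]
board [array([ 0.644, -0.087]), array([ 0.672, -0.255]), array([ 0.456, -0.292]), array([ 0.429, -0.129])]
```

```bash
python3 - <<'E'
from h import *
print(proj('scene',[.192,.542,.205]),proj('top',[.192,.542,.205]))
for z in [0,.1,.2]: print(z,[unproj('scene',p,z)[:2].round(2) for p in [(398,95),(497,157),(560,50)]],[unproj('top',p,z)[:2].round(2) for p in [(53,232),(85,310),(55,395)]])
snap('wrist','w0.png')
E
```

```text
[416.92424951   8.55939566] [ -8.05428933 448.05838084]
0 [array([0.27, 0.45]), array([0.62, 0.49]), array([0.33, 1.11])] [array([0.55, 0.56]), array([0.39, 0.49]), array([0.22, 0.55])]
0.1 [array([0.39, 0.34]), array([0.68, 0.38]), array([0.44, 0.89])] [array([0.55, 0.51]), array([0.4 , 0.44]), array([0.25, 0.5 ])]
0.2 [array([0.5 , 0.23]), array([0.74, 0.26]), array([0.55, 0.68])] [array([0.54, 0.46]), array([0.41, 0.4 ]), array([0.27, 0.45])]
```

View pics/w0.png

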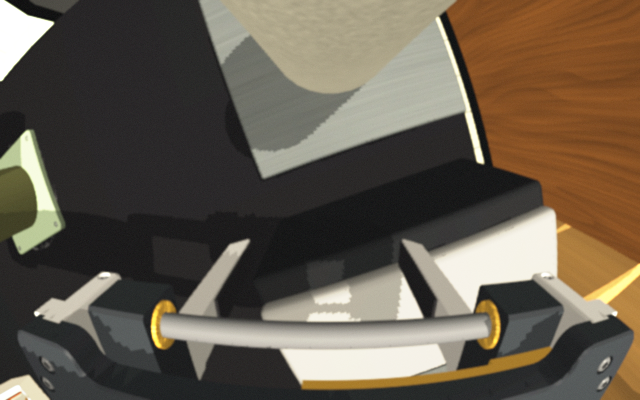

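Request:
move_arm:
  commands:
    - {"fingers": 0, "translation": [0, 0, 40], "delta_rot": [0, 0, 0]}
    - {"fingers": 0, "translation": [0, 0, 80], "delta_rot": [0, 0, 0]}
    - {"fingers": 0, "translation": [0, 0, 120], "delta_rot": [0, 0, 0]}
    - {"fingers": 0, "translation": [0, 0, 150], "delta_rot": [0, 0, 0]}
    - {"fingers": 0, "translation": [404, -332, 150], "delta_rot": [0, 0, 0.34]}
    - {"fingers": 0, "translation": [404, -332, 150], "delta_rot": [0, 0, 0.34]}
    - {"fingers": 0, "translation": [404, -332, 150], "delta_rot": [0, 0, 0.34]}
    - {"fingers": 0, "translation": [404, -332, 150], "delta_rot": [0, 0, 0.34]}
    - {"fingers": 0, "translation": [404, -332, 150], "delta_rot": [0, 0, 0.34]}
    - {"fingers": 0, "translation": [404, -332, 150], "delta_rot": [0, 0, 0.34]}
    - {"fingers": 0, "translation": [404, -332, 150], "delta_rot": [0, 0, 0.34]}
    - {"fingers": 0, "translation": [404, -332, 150], "delta_rot": [0, 0, 0.34]}
    - {"fingers": 0, "translation": [404, -332, 150], "delta_rot": [0, 0, 0.34]}
    - {"fingers": 0, "translation": [404, -332, 150], "delta_rot": [0, 0, 0.34]}
    - {"fingers": 0, "translation": [404, -332, 150], "delta_rot": [0, 0, 0.34]}
    - {"fingers": 0, "translation": [404, -332, 150], "delta_rot": [0, 0, 0.34]}
    - {"fingers": 0, "translation": [404, -332, 150], "delta_rot": [0, 0, 0.34]}
    - {"fingers": 0, "translation": [404, -332, 120], "delta_rot": [0, 0, 0.34]}
    - {"fingers": 0, "translation": [404, -332, 80], "delta_rot": [0, 0, 0.34]}
    - {"fingers": 0, "translation": [404, -332, 40], "delta_rot": [0, 0, 0.34]}

```text
clock: 2.72
ee_pos: [0.5979, 0.2092, 0.2456]
orientation: [[-1.0, 0.003, 0.004], [0.003, 1.0, 0.001], [-0.004, 0.001, -1.0]]
wrist_force: [0.4, 1.3, -0.5]
gripper_width: 0.0004
```

```bash
python3 - <<'E'
from h import *
s=bot.get_state(); print(s['clock'],s['ee_pos'],s['orientation'].round(3),s['wrist_force'],s['gripper_width'])
m,R,f=cam('wrist'); H=np.array(m['hand_eye'])
snap('wrist','w1.png'); snap('scene','s1.png')
for r in imaging.recognise('wrist','flap_l'):
    p=H@np.append(r['centre'],1); print(r['p'],s['ee_pos']+s['orientation']@p[:3])
E
```

```text
2.7167 [0.59793895 0.20919409 0.24563148] [[-1.     0.003  0.004]
 [ 0.003  1.     0.001]
 [-0.004  0.001 -1.   ]] [ 0.41962967  1.30477909 -0.52837764] 0.0004185901701901609
0.95 [0.59171049 0.26381847 0.12994368]
0.6 [0.59006056 0.16141717 0.13150009]
```

View pics/w1.png

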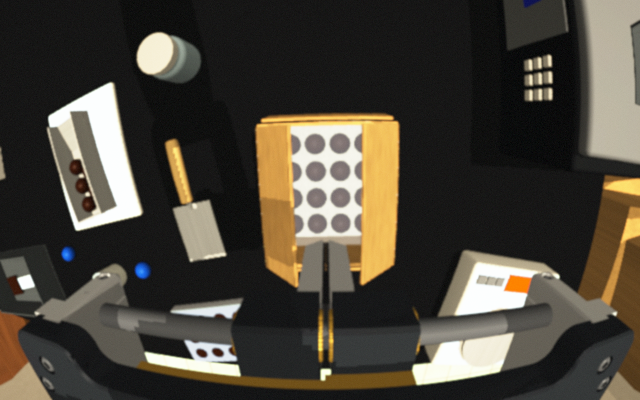

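View pics/s1.png

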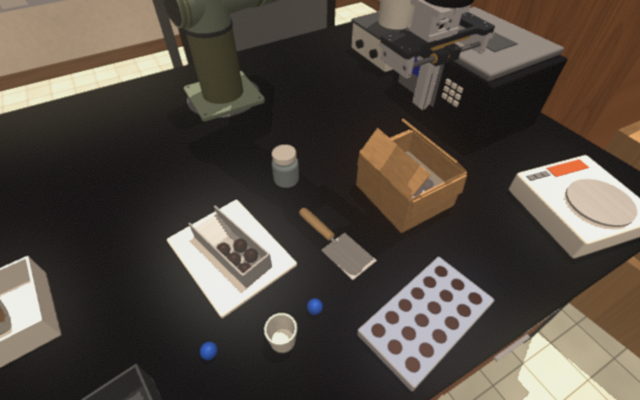

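Request:
move_arm:
  commands:
    - {"fingers": 0, "translation": [0, 0, -40], "delta_rot": [0, 0, 0]}
    - {"fingers": 0, "translation": [0, 0, -80], "delta_rot": [0, 0, 0]}
    - {"fingers": 0, "translation": [0, 0, -118], "delta_rot": [0, 0, 0]}
    - {"fingers": 0, "translation": [0, 8, -118], "delta_rot": [0, 0, 0]}
    - {"fingers": 0, "translation": [0, 17, -118], "delta_rot": [0, 0, 0]}
    - {"fingers": 0, "translation": [0, 22, -115], "delta_rot": [0, 0, 0]}
    - {"fingers": 0, "translation": [0, 29, -110], "delta_rot": [0, 0, 0]}
    - {"fingers": 0, "translation": [0, 38, -106], "delta_rot": [0, 0, 0]}
    - {"fingers": 0, "translation": [0, 47, -103], "delta_rot": [0, 0, 0]}
    - {"fingers": 0, "translation": [0, 56, -102], "delta_rot": [0, 0, 0]}
    - {"fingers": 0, "translation": [0, 64, -102], "delta_rot": [0, 0, 0]}
    - {"fingers": 0, "translation": [0, 70, -103], "delta_rot": [0, 0, 0]}
    - {"fingers": 0, "translation": [0, 77, -105], "delta_rot": [0, 0, 0]}
    - {"fingers": 0, "translation": [0, 83, -108], "delta_rot": [0, 0, 0]}
    - {"fingers": 0, "translation": [0, 89, -111], "delta_rot": [0, 0, 0]}
    - {"fingers": 0, "translation": [0, 94, -116], "delta_rot": [0, 0, 0]}
    - {"fingers": 0, "translation": [0, 97, -119], "delta_rot": [0, 0, 0]}
    - {"fingers": 0, "translation": [0, 97, -119], "delta_rot": [0, 0, 0]}

```text
clock: 4.37
ee_pos: [0.5953, 0.3073, 0.1248]
orientation: [[-1.0, 0.0, -0.002], [0.0, 1.0, -0.001], [0.002, -0.001, -1.0]]
wrist_force: [-0.7, -0.5, 0.6]
gripper_width: 0.0009
```

```bash
python3 - <<'E'
from h import *
s=bot.get_state(); print(s['clock'],s['ee_pos'],s['wrist_force'])
snap('top','t2.png'); snap('scene','s2.png')
E
python3 - <<'E'
import cv2,numpy as np
a=cv2.imread('pics/t2.png')[100:300,110:310];b=cv2.imread('pics/s2.png')[50:250,300:500]
cv2.imwrite('pics/m2.png',cv2.resize(np.hstack([a,b]),None,fx=2,fy=2))
E
```

```text
4.3667 [0.59525361 0.30732756 0.12477441] [-0.68256988 -0.45357404  0.62889389]
```

View pics/m2.png

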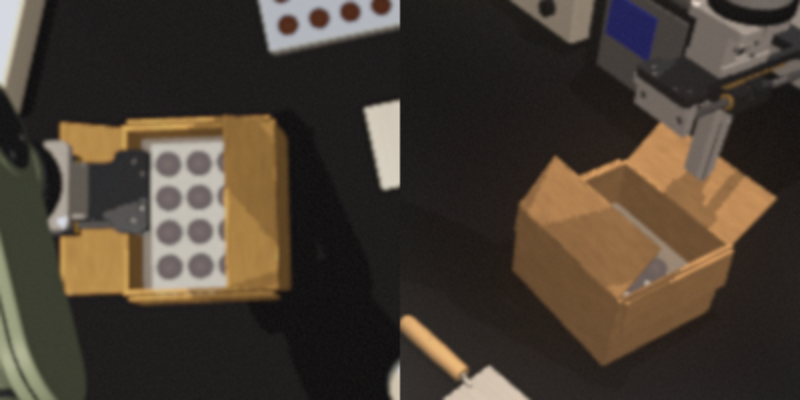

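Request:
move_arm:
  commands:
    - {"fingers": 0, "translation": [0, -10, 35], "delta_rot": [0, 0, 0]}
    - {"fingers": 0, "translation": [0, -45, 50], "delta_rot": [0, 0, 0]}
    - {"fingers": 0, "translation": [0, -80, 50], "delta_rot": [0, 0, 0]}
    - {"fingers": 0, "translation": [0, -95, 30], "delta_rot": [0, 0, 0]}
    - {"fingers": 0, "translation": [0, -98, 6], "delta_rot": [0, 0, 0]}
    - {"fingers": 0, "translation": [0, -106, 6], "delta_rot": [0, 0, 0]}
    - {"fingers": 0, "translation": [0, -115, 7], "delta_rot": [0, 0, 0]}
    - {"fingers": 0, "translation": [0, -122, 11], "delta_rot": [0, 0, 0]}
    - {"fingers": 0, "translation": [0, -130, 15], "delta_rot": [0, 0, 0]}
    - {"fingers": 0, "translation": [0, -139, 18], "delta_rot": [0, 0, 0]}
    - {"fingers": 0, "translation": [0, -148, 19], "delta_rot": [0, 0, 0]}
    - {"fingers": 0, "translation": [0, -156, 19], "delta_rot": [0, 0, 0]}
    - {"fingers": 0, "translation": [0, -163, 18], "delta_rot": [0, 0, 0]}
    - {"fingers": 0, "translation": [0, -169, 16], "delta_rot": [0, 0, 0]}
    - {"fingers": 0, "translation": [0, -175, 13], "delta_rot": [0, 0, 0]}
    - {"fingers": 0, "translation": [0, -181, 9], "delta_rot": [0, 0, 0]}
    - {"fingers": 0, "translation": [0, -186, 5], "delta_rot": [0, 0, 0]}
    - {"fingers": 0, "translation": [0, -189, 2], "delta_rot": [0, 0, 0]}
    - {"fingers": 0, "translation": [0, -189, 2], "delta_rot": [0, 0, 0]}

```text
clock: 6.05
ee_pos: [0.5953, 0.1171, 0.127]
orientation: [[-1.0, 0.002, -0.002], [0.002, 1.0, -0.0], [0.002, -0.0, -1.0]]
wrist_force: [-0.5, -1.0, -0.1]
gripper_width: -0.0002
```

Request:
move_arm:
  commands:
    - {"fingers": 0, "translation": [0, 0, 40], "delta_rot": [0, 0, 0]}
    - {"fingers": 0, "translation": [0, 0, 80], "delta_rot": [0, 0, 0]}
    - {"fingers": 0, "translation": [0, -30, 105], "delta_rot": [0, 0, 0]}
    - {"fingers": 1, "translation": [-42, -302, 105], "delta_rot": [0, 0, 0.275]}
    - {"fingers": 1, "translation": [-42, -302, 105], "delta_rot": [0, 0, 0.275]}
    - {"fingers": 1, "translation": [-42, -302, 105], "delta_rot": [0, 0, 0.275]}
    - {"fingers": 1, "translation": [-42, -302, 105], "delta_rot": [0, 0, 0.275]}
    - {"fingers": 1, "translation": [-42, -302, 105], "delta_rot": [0, 0, 0.275]}
    - {"fingers": 1, "translation": [-42, -302, 105], "delta_rot": [0, 0, 0.275]}
    - {"fingers": 1, "translation": [-42, -302, 105], "delta_rot": [0, 0, 0.275]}
    - {"fingers": 1, "translation": [-42, -302, 105], "delta_rot": [0, 0, 0.275]}
    - {"fingers": 1, "translation": [-42, -302, 105], "delta_rot": [0, 0, 0.275]}
    - {"fingers": 1, "translation": [-42, -302, 105], "delta_rot": [0, 0, 0.275]}

```text
clock: 7.13
ee_pos: [0.5542, -0.1833, 0.2332]
orientation: [[-0.963, -0.271, -0.0], [-0.271, 0.963, 0.001], [0.0, 0.001, -1.0]]
wrist_force: [0.3, 0.3, 0.2]
gripper_width: 0.0639
```

```bash
python3 - <<'E'
from h import *
s=bot.get_state(); print(s['clock'],s['ee_pos'],s['orientation'].round(3),s['gripper_width'])
m,R,f=cam('wrist'); H=np.array(m['hand_eye']); print(H.round(3),f,m['cx'],m['cy'])
a=snap('wrist','w3.png'); b=snap('top','t3.png')
for k in ['scoop_center','truffle0_center']:
  for r in imaging.recognise('wrist',k):
    p=H@np.append(r['centre'],1); print(k,r['p'],s['ee_pos']+s['orientation']@p[:3])
E
```

```text
7.1333 [ 0.55417378 -0.18331435  0.23316668] [[-0.963 -0.271 -0.   ]
 [-0.271  0.963  0.001]
 [ 0.     0.001 -1.   ]] 0.0639430724753923
[[ 0.002 -0.963 -0.271  0.077]
 [ 1.     0.001  0.001  0.   ]
 [-0.001 -0.271  0.963 -0.179]
 [ 0.     0.     0.     1.   ]] 309.70691628693146 325.3727668237347 210.19356403859814
scoop_center 0.75 [ 0.5374972  -0.18171114  0.02492725]
truffle0_center 0.89 [ 0.55910831 -0.20129919  0.03971164]
```

View pics/w3.png

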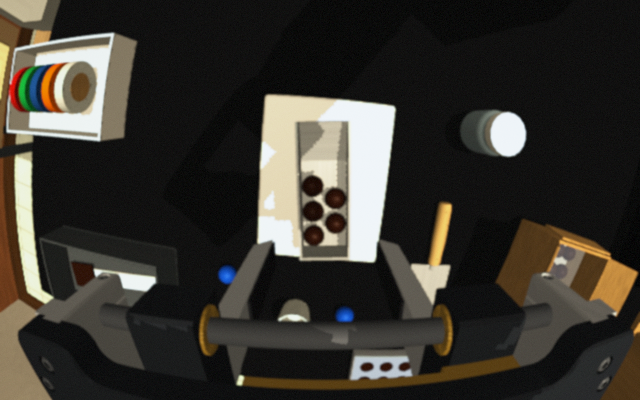

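View pics/t3.png

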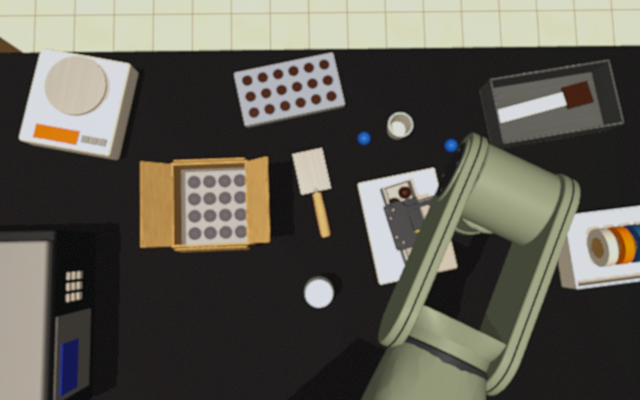

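```bash
python3 - <<'E'
from h import *
for th in [1.9,2.1,2.3,2.5]:
    print(th,[proj('top',[.596,y,.1+.062*np.sin(th)]).round(1)[0] for y in (.284-.062*np.cos(th),.140+.062*np.cos(th))])
import cv2
a=cv2.imread('pics/t3.png')[140:270,120:290]; cv2.imwrite('pics/c3.png',cv2.resize(a,None,fx=4,fy=4,interpolation=2))
# wrist ray -> scoop rim plane z=.057
s=bot.get_state(); m,R,f=cam('wrist'); H=np.array(m['hand_eye'])
for px in [(297,122),(348,121),(301,260),(347,259)]:
    v=np.array(px)-[m['cx'],m['cy']]; r=np.hypot(*v); t=r/f; d=np.append(v/r*np.sin(t),np.cos(t))
    o=s['ee_pos']+s['orientation']@H[:3,3]; dw=s['orientation']@H[:3,:3]@d
    w=o+dw*(.057-o[2])/dw[2]; print(w, (s['orientation'].T@(w-s['ee_pos'])).round(4))
E
```

```text
1.9 [np.float64(151.3), np.float64(252.8)]
2.1 [np.float64(146.0), np.float64(259.2)]
2.3 [np.float64(141.9), np.float64(265.1)]
2.5 [np.float64(139.1), np.float64(270.0)]
[ 0.48472375 -0.23490474  0.057     ] [ 0.0815 -0.0315  0.1764]
[ 0.46780734 -0.17947463  0.057     ] [0.0826 0.0265 0.1764]
[ 0.64737229 -0.18697938  0.057     ] [-0.0881 -0.0298  0.1764]
[ 0.63007924 -0.13147662  0.057     ] [-0.0866  0.0283  0.1764]
```

View pics/c3.png

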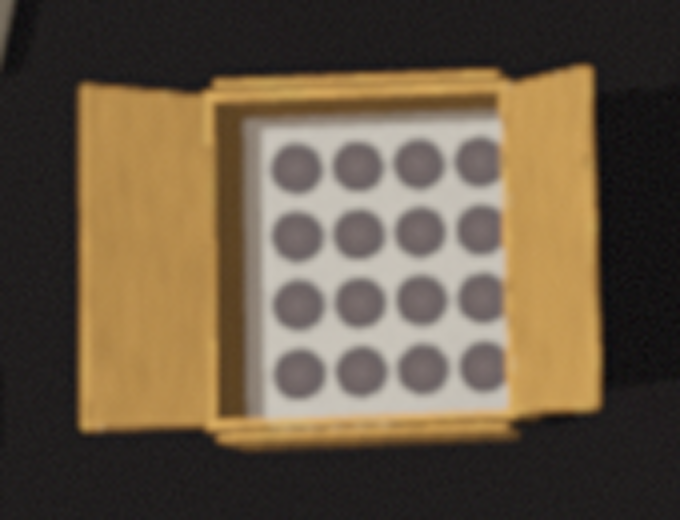

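Request:
move_arm:
  commands:
    - {"fingers": 1, "translation": [1, -1, -20], "delta_rot": [0, 0, 0]}
    - {"fingers": 1, "translation": [1, -1, -50], "delta_rot": [0, 0, 0]}
    - {"fingers": 1, "translation": [1, -1, -80], "delta_rot": [0, 0, 0]}
    - {"fingers": 1, "translation": [1, -1, -110], "delta_rot": [0, 0, 0]}
    - {"fingers": 1, "translation": [1, -1, -140], "delta_rot": [0, 0, 0]}
    - {"fingers": 1, "translation": [1, -1, -170], "delta_rot": [0, 0, 0]}
    - {"fingers": 1, "translation": [1, -1, -195], "delta_rot": [0, 0, 0]}
    - {"fingers": 1, "translation": [1, -1, -208], "delta_rot": [0, 0, 0]}
    - {"fingers": 1, "translation": [1, -1, -213], "delta_rot": [0, 0, 0]}
    - {"fingers": 1, "translation": [1, -1, -213], "delta_rot": [0, 0, 0]}
    - {"fingers": 0.75, "translation": [1, -1, -213], "delta_rot": [0, 0, 0]}
    - {"fingers": 0.7, "translation": [1, -1, -213], "delta_rot": [0, 0, 0]}
    - {"fingers": 0.65, "translation": [1, -1, -213], "delta_rot": [0, 0, 0]}
    - {"fingers": 0.5, "translation": [1, -1, -213], "delta_rot": [0, 0, 0]}
    - {"fingers": 0.5, "translation": [1, -1, -213], "delta_rot": [0, 0, 0]}
    - {"fingers": 0.5, "translation": [1, -1, -213], "delta_rot": [0, 0, 0]}
    - {"fingers": 0.5, "translation": [1, -1, -213], "delta_rot": [0, 0, 0]}
  newtons: 35

```text
clock: 8.75
ee_pos: [0.5559, -0.1853, 0.0215]
orientation: [[-0.963, -0.271, 0.001], [-0.271, 0.963, -0.001], [-0.001, -0.001, -1.0]]
wrist_force: [-0.8, 0.6, 4.5]
gripper_width: 0.0637
```

Request:
move_arm:
  commands:
    - {"fingers": 0.5, "translation": [0, 0, 3], "delta_rot": [0, 0, 0]}
    - {"fingers": 0.5, "translation": [0, 0, 8], "delta_rot": [0, 0, 0]}
    - {"fingers": 0.5, "translation": [0, 0, 16], "delta_rot": [0, 0, 0]}
    - {"fingers": 0.5, "translation": [0, 0, 28], "delta_rot": [0, 0, 0]}
    - {"fingers": 0.5, "translation": [0, 0, 42], "delta_rot": [0, 0, 0]}
    - {"fingers": 0.5, "translation": [0, 0, 58], "delta_rot": [0, 0, 0]}
    - {"fingers": 0.5, "translation": [0, 0, 74], "delta_rot": [0, 0, 0]}
    - {"fingers": 0.5, "translation": [0, 0, 90], "delta_rot": [0, 0, 0]}
    - {"fingers": 0.5, "translation": [0, 0, 106], "delta_rot": [0, 0, 0]}
    - {"fingers": 0.5, "translation": [0, 0, 122], "delta_rot": [0, 0, 0]}
    - {"fingers": 0.5, "translation": [0, 0, 138], "delta_rot": [0, 0, 0]}
    - {"fingers": 0.5, "translation": [0, 0, 150], "delta_rot": [0, 0, 0]}
    - {"fingers": 0.5, "translation": [0, 0, 156], "delta_rot": [0, 0, 0]}
    - {"fingers": 0.5, "translation": [0, 0, 160], "delta_rot": [0, 0, 0]}
    - {"fingers": 0.5, "translation": [0, 0, 160], "delta_rot": [0, 0, 0]}

```text
clock: 10.0
ee_pos: [0.5555, -0.1852, 0.1813]
orientation: [[-0.963, -0.271, 0.001], [-0.271, 0.963, -0.001], [-0.001, -0.001, -1.0]]
wrist_force: [0.1, -0.8, -2.9]
gripper_width: 0.0637
```

```bash
python3 - <<'E'
from h import *
s=bot.get_state(); print(s['clock'],s['ee_pos'],s['wrist_force'],s['gripper_width'])
snap('scene','s4.png'); snap('wrist','w4.png')
yaw=np.radians(15.75); X=np.array([np.cos(yaw),np.sin(yaw),0]); Y=np.array([-X[1],X[0],0])
print('Y',Y)
for t,L in [(0,(.62,.218,.17)),(0,(.62,.218,.14)),(10,(.62,.218,.125)),(18,(.62,.218,.115)),(24,(.62,.218,.11)),(30,(.62,.218,.11)),(40,(.62,.218,.11)),(50,(.62,.218,.11))]:
    R=cv2.Rodrigues(-np.radians(t)*Y)[0]; off=R@(X*-.085+np.array([0,0,.0125]))
    T=np.array(L)-off; print(t,T.round(4),((T-s['ee_pos'])*1000).round(), (-np.radians(t)*Y).round(3))
E
```

```text
10.0 [ 0.55549647 -0.18523993  0.18129568] [ 0.13345093 -0.7730013  -2.94221497] 0.06366629780041297
Y [-0.27144045  0.96245524  0.        ]
0 [0.7018 0.2411 0.1575] [146. 426. -24.] [ 0. -0. -0.]
0 [0.7018 0.2411 0.1275] [146. 426. -54.] [ 0. -0. -0.]
10 [0.7027 0.2413 0.1274] [147. 427. -54.] [ 0.047 -0.168 -0.   ]
18 [0.7015 0.241  0.1294] [146. 426. -52.] [ 0.085 -0.302 -0.   ]
24 [0.6996 0.2405 0.1332] [144. 426. -48.] [ 0.114 -0.403 -0.   ]
30 [0.6969 0.2397 0.1417] [141. 425. -40.] [ 0.142 -0.504 -0.   ]
40 [0.6904 0.2379 0.1551] [135. 423. -26.] [ 0.19  -0.672 -0.   ]
50 [0.6818 0.2354 0.1671] [126. 421. -14.] [ 0.237 -0.84  -0.   ]
```

View pics/s4.png

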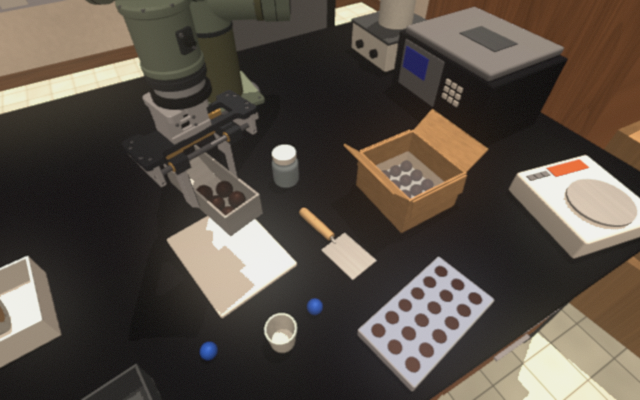

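View pics/w4.png

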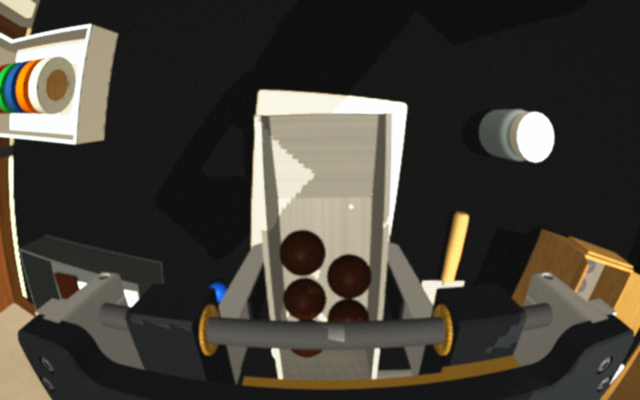

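Request:
move_arm:
  commands:
    - {"fingers": 0.5, "translation": [2, 5, 10], "delta_rot": [0, 0, 0]}
    - {"fingers": 0.5, "translation": [5, 14, 20], "delta_rot": [0, 0, 0]}
    - {"fingers": 0.5, "translation": [10, 28, 20], "delta_rot": [0, 0, 0]}
    - {"fingers": 0.5, "translation": [16, 47, 20], "delta_rot": [0, 0, 0]}
    - {"fingers": 0.5, "translation": [24, 71, 20], "delta_rot": [0, 0, 0]}
    - {"fingers": 0.5, "translation": [33, 97, 20], "delta_rot": [0, 0, 0]}
    - {"fingers": 0.5, "translation": [42, 124, 20], "delta_rot": [0, 0, 0]}
    - {"fingers": 0.5, "translation": [52, 151, 20], "delta_rot": [0, 0, 0]}
    - {"fingers": 0.5, "translation": [61, 178, 20], "delta_rot": [0, 0, 0]}
    - {"fingers": 0.5, "translation": [70, 205, 20], "delta_rot": [0, 0, 0]}
    - {"fingers": 0.5, "translation": [79, 232, 20], "delta_rot": [0, 0, 0]}
    - {"fingers": 0.5, "translation": [88, 259, 20], "delta_rot": [0, 0, 0]}
    - {"fingers": 0.5, "translation": [98, 286, 20], "delta_rot": [0, 0, 0]}
    - {"fingers": 0.5, "translation": [107, 313, 20], "delta_rot": [0, 0, 0]}
    - {"fingers": 0.5, "translation": [116, 339, 20], "delta_rot": [0, 0, 0]}
    - {"fingers": 0.5, "translation": [125, 363, 20], "delta_rot": [0, 0, 0]}
    - {"fingers": 0.5, "translation": [132, 384, 20], "delta_rot": [0, 0, 0]}
    - {"fingers": 0.5, "translation": [138, 401, 20], "delta_rot": [0, 0, 0]}
    - {"fingers": 0.5, "translation": [142, 414, 20], "delta_rot": [0, 0, 0]}
    - {"fingers": 0.5, "translation": [145, 422, 20], "delta_rot": [0, 0, 0]}

```text
clock: 11.77
ee_pos: [0.7001, 0.2401, 0.2007]
orientation: [[-0.962, -0.273, 0.0], [-0.273, 0.962, 0.001], [-0.0, 0.001, -1.0]]
wrist_force: [-0.2, -0.4, -2.3]
gripper_width: 0.0638
```

```bash
python3 - <<'E'
from h import *
s=bot.get_state(); print(s['clock'],s['ee_pos'],s['qpos'].round(1),s['wrist_force'],s['gripper_width'])
snap('wrist','w5.png')
yaw=np.radians(15.75); X=np.array([np.cos(yaw),np.sin(yaw),0]); Y=np.array([-X[1],X[0],0])
for t,L in [(0,(.62,.218,.145)),(10,(.62,.218,.125)),(18,(.62,.218,.115)),(24,(.62,.218,.108)),(30,(.62,.218,.108)),(40,(.62,.218,.108)),(50,(.62,.218,.108))]:
    R=cv2.Rodrigues(-np.radians(t)*Y)[0]; off=R@(X*-.085+np.array([0,0,.0125]))
    T=np.array(L)-off; print(t,((T-s['ee_pos'])*1000).round(), (-np.radians(t)*Y).round(3))
E
```

```text
11.7667 [0.70005174 0.24010466 0.2007378 ] [ 12.2  32.2  61.4   0.1  86.4 -93.6] [-0.19228067 -0.44044147 -2.27211047] 0.06383459921537953
0 [  2.   1. -68.] [ 0. -0. -0.]
10 [  3.   1. -73.] [ 0.047 -0.168 -0.   ]
18 [  1.   1. -71.] [ 0.085 -0.302 -0.   ]
24 [ -0.   0. -70.] [ 0.114 -0.403 -0.   ]
30 [ -3.  -0. -61.] [ 0.142 -0.504 -0.   ]
40 [-10.  -2. -48.] [ 0.19  -0.672 -0.   ]
50 [-18.  -5. -36.] [ 0.237 -0.84  -0.   ]
```

View pics/w5.png

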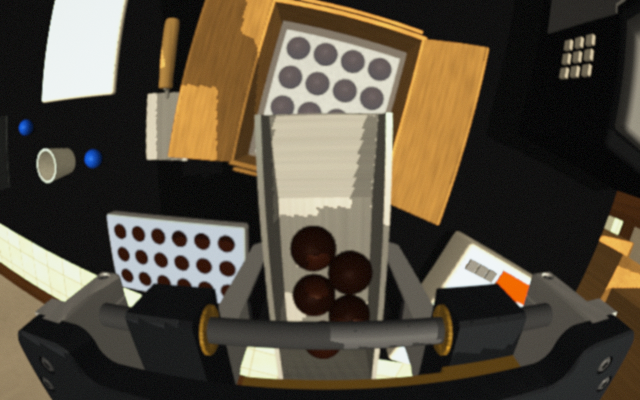

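Request:
move_arm:
  commands:
    - {"fingers": 0.5, "translation": [0, 0, -8], "delta_rot": [0, 0, 0]}
    - {"fingers": 0.5, "translation": [1, 0, -20], "delta_rot": [0, 0, 0]}
    - {"fingers": 0.5, "translation": [2, 1, -34], "delta_rot": [0, 0, 0]}
    - {"fingers": 0.5, "translation": [2, 1, -48], "delta_rot": [0.009, -0.034, 0]}
    - {"fingers": 0.5, "translation": [2, 1, -58], "delta_rot": [0.019, -0.067, 0]}
    - {"fingers": 0.5, "translation": [3, 1, -66], "delta_rot": [0.033, -0.118, 0]}
    - {"fingers": 0.5, "translation": [3, 1, -70], "delta_rot": [0.047, -0.168, 0]}
    - {"fingers": 0.5, "translation": [2, 1, -71], "delta_rot": [0.06, -0.21, 0]}
    - {"fingers": 0.5, "translation": [2, 1, -71], "delta_rot": [0.07, -0.25, 0]}
    - {"fingers": 0.5, "translation": [1, 1, -71], "delta_rot": [0.085, -0.302, 0]}
    - {"fingers": 0.5, "translation": [1, 1, -71], "delta_rot": [0.085, -0.302, 0]}
    - {"fingers": 0.5, "translation": [1, 1, -71], "delta_rot": [0.085, -0.302, 0]}
    - {"fingers": 0.5, "translation": [1, 1, -71], "delta_rot": [0.085, -0.302, 0]}
    - {"fingers": 0.5, "translation": [1, 1, -71], "delta_rot": [0.085, -0.302, 0]}
    - {"fingers": 0.5, "translation": [1, 1, -71], "delta_rot": [0.085, -0.302, 0]}

```text
clock: 13.07
ee_pos: [0.7021, 0.2379, 0.1298]
orientation: [[-0.916, -0.271, 0.298], [-0.257, 0.963, 0.084], [-0.309, -0.0, -0.951]]
wrist_force: [0.5, 0.1, -1.9]
gripper_width: 0.064
```

```bash
python3 - <<'E'
from h import *
s=bot.get_state(); print(s['clock'],s['ee_pos'],s['qpos'].round(1),s['wrist_force'],s['gripper_width'])
snap('wrist','w6.png'); snap('scene','s6.png')
E
```

```text
13.0667 [0.70214098 0.23788087 0.12978048] [ 11.4  23.8  84.2   1.6  54.  -95. ] [ 0.50932939  0.11382667 -1.93327699] 0.06397747459343842
```

View pics/w6.png

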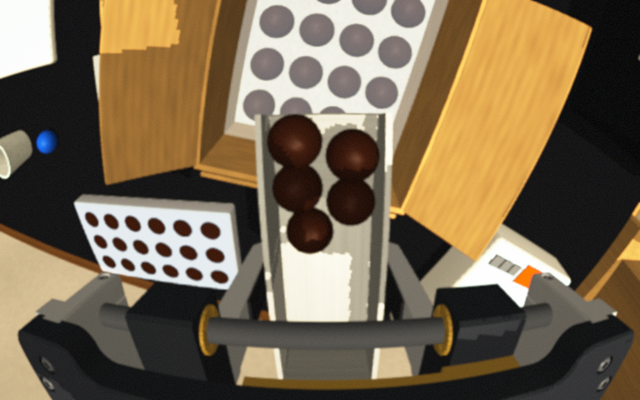

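View pics/s6.png

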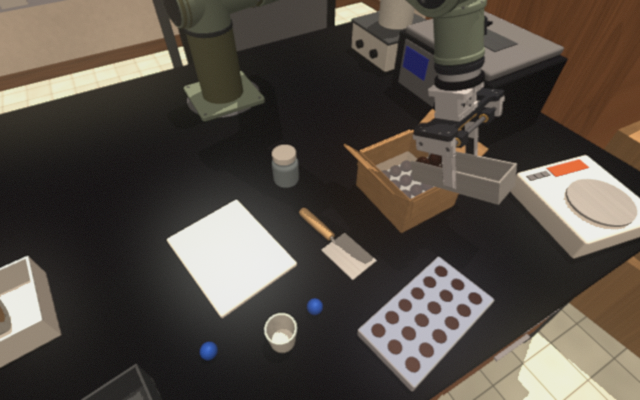

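Request:
move_arm:
  commands:
    - {"fingers": 0.5, "translation": [0, 0, 0], "delta_rot": [0.009, -0.034, 0]}
    - {"fingers": 0.5, "translation": [-1, 0, 1], "delta_rot": [0.019, -0.067, 0]}
    - {"fingers": 0.5, "translation": [-1, -1, 2], "delta_rot": [0.028, -0.101, 0]}
    - {"fingers": 0.5, "translation": [-2, -1, 5], "delta_rot": [0.038, -0.135, 0]}
    - {"fingers": 0.5, "translation": [-3, -1, 7], "delta_rot": [0.047, -0.168, 0]}
    - {"fingers": 0.5, "translation": [-4, -1, 10], "delta_rot": [0.057, -0.202, 0]}
    - {"fingers": 0.5, "translation": [-5, -2, 12], "delta_rot": [0.066, -0.235, 0]}
    - {"fingers": 0.5, "translation": [-7, -2, 15], "delta_rot": [0.075, -0.269, 0]}
    - {"fingers": 0.5, "translation": [-8, -2, 18], "delta_rot": [0.085, -0.302, 0]}
    - {"fingers": 0.5, "translation": [-10, -3, 20], "delta_rot": [0.095, -0.336, 0]}
    - {"fingers": 0.5, "translation": [-11, -3, 23], "delta_rot": [0.104, -0.37, 0]}
    - {"fingers": 0.5, "translation": [-13, -4, 27], "delta_rot": [0.118, -0.42, 0]}
    - {"fingers": 0.5, "translation": [-15, -5, 30], "delta_rot": [0.133, -0.47, 0]}
    - {"fingers": 0.5, "translation": [-19, -6, 35], "delta_rot": [0.152, -0.538, 0]}
    - {"fingers": 0.5, "translation": [-19, -6, 35], "delta_rot": [0.152, -0.538, 0]}
    - {"fingers": 0.5, "translation": [-19, -6, 35], "delta_rot": [0.152, -0.538, 0]}
    - {"fingers": 0.5, "translation": [-19, -6, 35], "delta_rot": [0.152, -0.538, 0]}
    - {"fingers": 0.5, "translation": [-19, -6, 35], "delta_rot": [0.152, -0.538, 0]}
    - {"fingers": 0.5, "translation": [-19, -6, 35], "delta_rot": [0.152, -0.538, 0]}
    - {"fingers": 0.5, "translation": [-19, -6, 35], "delta_rot": [0.152, -0.538, 0]}

```text
clock: 14.83
ee_pos: [0.683, 0.2322, 0.1653]
orientation: [[-0.618, -0.271, 0.738], [-0.174, 0.963, 0.208], [-0.767, 0.0, -0.642]]
wrist_force: [0.4, 0.3, -2.2]
gripper_width: 0.064
```

```bash
python3 - <<'E'
from h import *
s=bot.get_state(); print(s['clock'],s['ee_pos'],s['qpos'].round(1),s['wrist_force'],s['gripper_width'])
snap('wrist','w7.png'); snap('scene','s7.png')
E
```

```text
14.8333 [0.68302306 0.23215305 0.16528781] [   9.7   10.   112.2   30.8    9.1 -124.3] [ 0.39676407  0.28126881 -2.16633736] 0.06399704711995484
```

View pics/w7.png

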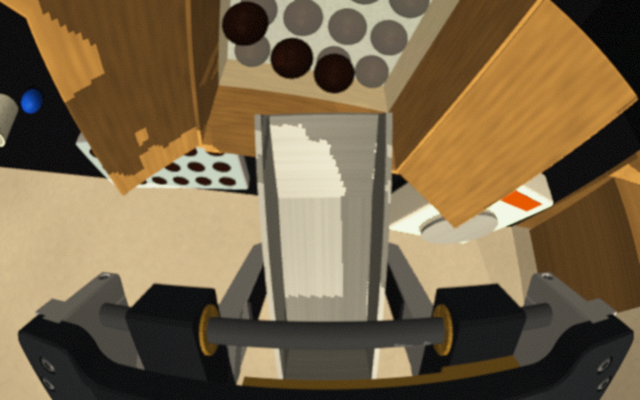

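View pics/s7.png

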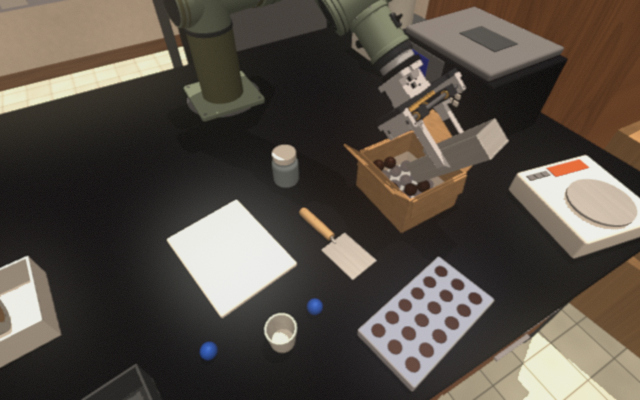

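Request:
move_arm:
  commands:
    - {"fingers": 0.5, "translation": [1, 0, 5], "delta_rot": [-0.014, 0.05, 0]}
    - {"fingers": 0.5, "translation": [2, 1, 15], "delta_rot": [-0.033, 0.118, 0]}
    - {"fingers": 0.5, "translation": [4, 2, 25], "delta_rot": [-0.057, 0.202, 0]}
    - {"fingers": 0.5, "translation": [7, 3, 35], "delta_rot": [-0.085, 0.302, 0]}
    - {"fingers": 0.5, "translation": [9, 4, 43], "delta_rot": [-0.114, 0.403, 0]}
    - {"fingers": 0.5, "translation": [12, 5, 48], "delta_rot": [-0.142, 0.504, 0]}
    - {"fingers": 0.5, "translation": [14, 6, 52], "delta_rot": [-0.17, 0.605, 0]}
    - {"fingers": 0.5, "translation": [16, 7, 56], "delta_rot": [-0.2, 0.706, 0]}
    - {"fingers": 0.5, "translation": [17, 8, 60], "delta_rot": [-0.224, 0.79, 0]}
    - {"fingers": 0.5, "translation": [17, 8, 60], "delta_rot": [-0.237, 0.84, 0]}
    - {"fingers": 0.5, "translation": [17, 8, 60], "delta_rot": [-0.237, 0.84, 0]}
    - {"fingers": 0.5, "translation": [17, 8, 60], "delta_rot": [-0.237, 0.84, 0]}

```text
clock: 15.93
ee_pos: [0.6999, 0.24, 0.2231]
orientation: [[-0.963, -0.271, 0.0], [-0.271, 0.963, -0.0], [-0.0, -0.0, -1.0]]
wrist_force: [-0.0, -0.8, -2.1]
gripper_width: 0.0636
```

```bash
python3 - <<'E'
from h import *
s=bot.get_state(); print(s['clock'],s['ee_pos'],s['orientation'].round(3),s['qpos'].round(1),s['wrist_force'],s['gripper_width'])
snap('wrist','w8.png')
E
```

```text
15.9333 [0.69985976 0.23998962 0.22314674] [[-0.963 -0.271  0.   ]
 [-0.271  0.963 -0.   ]
 [-0.    -0.    -1.   ]] [ 12.2  31.5  59.9  -0.   88.6 -93.5] [-0.04507967 -0.79532693 -2.11504218] 0.06356860786894641
```

View pics/w8.png

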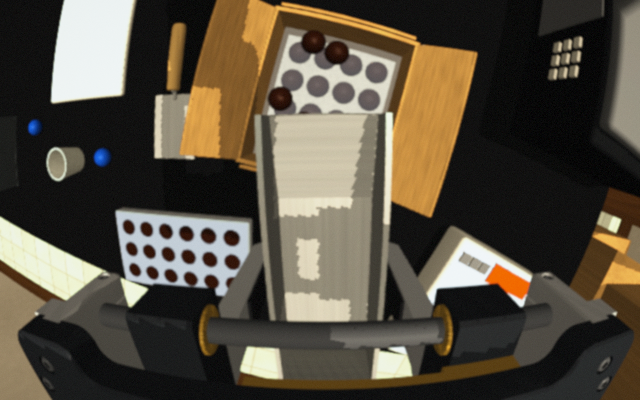

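Request:
move_arm:
  commands:
    - {"fingers": 0.5, "translation": [-3, -9, 0], "delta_rot": [0, 0, 0]}
    - {"fingers": 0.5, "translation": [-10, -28, 0], "delta_rot": [0, 0, 0]}
    - {"fingers": 0.5, "translation": [-20, -58, 0], "delta_rot": [0, 0, 0]}
    - {"fingers": 0.5, "translation": [-32, -95, 0], "delta_rot": [0, 0, 0]}
    - {"fingers": 0.5, "translation": [-45, -132, 0], "delta_rot": [0, 0, 0]}
    - {"fingers": 0.5, "translation": [-57, -169, 0], "delta_rot": [0, 0, 0]}
    - {"fingers": 0.5, "translation": [-70, -206, 0], "delta_rot": [0, 0, 0]}
    - {"fingers": 0.5, "translation": [-82, -243, 0], "delta_rot": [0, 0, 0]}
    - {"fingers": 0.5, "translation": [-95, -280, 0], "delta_rot": [0, 0, 0]}
    - {"fingers": 0.5, "translation": [-107, -317, 0], "delta_rot": [0, 0, 0]}
    - {"fingers": 0.5, "translation": [-120, -354, 0], "delta_rot": [0, 0, 0]}
    - {"fingers": 0.5, "translation": [-131, -388, -20], "delta_rot": [0, 0, 0]}
    - {"fingers": 0.5, "translation": [-139, -410, -50], "delta_rot": [0, 0, 0]}
    - {"fingers": 0.5, "translation": [-143, -421, -80], "delta_rot": [0, 0, 0]}
    - {"fingers": 0.5, "translation": [-144, -425, -110], "delta_rot": [0, 0, 0]}
    - {"fingers": 0.5, "translation": [-144, -425, -135], "delta_rot": [0, 0, 0]}
    - {"fingers": 0.5, "translation": [-144, -425, -155], "delta_rot": [0, 0, 0]}
    - {"fingers": 0.5, "translation": [-144, -425, -170], "delta_rot": [0, 0, 0]}
    - {"fingers": 0.5, "translation": [-144, -425, -180], "delta_rot": [0, 0, 0]}
    - {"fingers": 0.5, "translation": [-144, -425, -180], "delta_rot": [0, 0, 0]}

```text
clock: 17.65
ee_pos: [0.5522, -0.1841, 0.0424]
orientation: [[-0.963, -0.27, -0.004], [-0.27, 0.963, 0.002], [0.003, 0.003, -1.0]]
wrist_force: [-0.9, 0.1, -1.2]
gripper_width: 0.064
```

```bash
python3 - <<'E'
from h import *
s=bot.get_state(); print(s['clock'],s['ee_pos'],s['wrist_force'],s['gripper_width'])
snap('scene','s9.png'); snap('top','t9.png')
import cv2
a=cv2.imread('pics/t9.png')[140:270,120:290];b=cv2.imread('pics/s9.png')[150:330,140:320]
cv2.imwrite('pics/m9.png',np.hstack([cv2.resize(a,(390,300)),cv2.resize(b,(400,300))]))
E
```

```text
17.65 [ 0.55223449 -0.18408772  0.04243477] [-0.91397414  0.05858405 -1.23602913] 0.06400235797874317
```

View pics/m9.png

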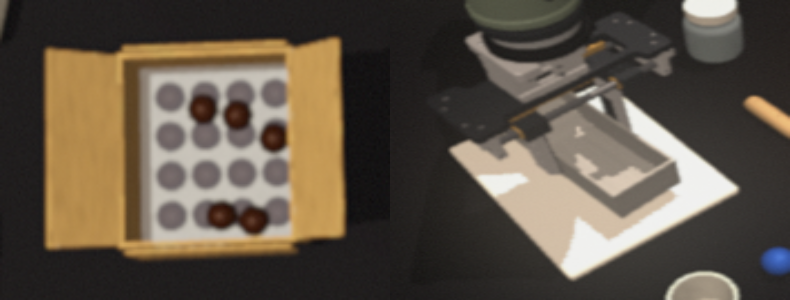

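Request:
move_arm:
  commands:
    - {"fingers": 0.5, "translation": [2, -1, -4], "delta_rot": [0, 0, 0]}
    - {"fingers": 0.5, "translation": [2, -1, -8], "delta_rot": [0, 0, 0]}
    - {"fingers": 0.5, "translation": [2, -1, -12], "delta_rot": [0, 0, 0]}
    - {"fingers": 0.5, "translation": [2, -1, -15], "delta_rot": [0, 0, 0]}
    - {"fingers": 0.5, "translation": [2, -1, -17], "delta_rot": [0, 0, 0]}
    - {"fingers": 0.5, "translation": [2, -1, -19], "delta_rot": [0, 0, 0]}
    - {"fingers": 0.5, "translation": [2, -1, -20], "delta_rot": [0, 0, 0]}
    - {"fingers": 0.5, "translation": [2, -1, -20], "delta_rot": [0, 0, 0]}

```text
clock: 18.42
ee_pos: [0.557, -0.186, 0.024]
orientation: [[-0.963, -0.271, -0.001], [-0.271, 0.963, 0.0], [0.001, 0.0, -1.0]]
wrist_force: [0.3, 0.0, -1.3]
gripper_width: 0.0636
```

Request:
move_arm:
  commands:
    - {"fingers": 0.5, "translation": [0, 0, -1], "delta_rot": [0, 0, 0]}
    - {"fingers": 0.5, "translation": [0, 0, -2], "delta_rot": [0, 0, 0]}
    - {"fingers": 0.5, "translation": [0, 0, -2.5], "delta_rot": [0, 0, 0]}
    - {"fingers": 0.5, "translation": [0, 0, -2.5], "delta_rot": [0, 0, 0]}

```text
clock: 18.75
ee_pos: [0.5571, -0.186, 0.0218]
orientation: [[-0.963, -0.271, -0.0], [-0.271, 0.963, 0.0], [0.0, 0.0, -1.0]]
wrist_force: [0.1, 0.8, -1.8]
gripper_width: 0.0637
```

Request:
move_arm:
  commands:
    - {"fingers": 0.5, "translation": [0, 0, -0.5], "delta_rot": [0, 0, 0]}
    - {"fingers": 0.5, "translation": [0, 0, -1], "delta_rot": [0, 0, 0]}
    - {"fingers": 0.5, "translation": [0, 0, -1], "delta_rot": [0, 0, 0]}

```text
clock: 19.0
ee_pos: [0.5574, -0.1862, 0.0216]
orientation: [[-0.963, -0.271, 0.0], [-0.271, 0.963, -0.0], [-0.0, -0.0, -1.0]]
wrist_force: [-1.1, 0.0, 2.4]
gripper_width: 0.0635
```

Request:
move_arm:
  commands:
    - {"fingers": 0.7, "translation": [0, 0, -1], "delta_rot": [0, 0, 0]}
    - {"fingers": 0.75, "translation": [0, 0, -1], "delta_rot": [0, 0, 0]}
    - {"fingers": 0.85, "translation": [0, 0, -1], "delta_rot": [0, 0, 0]}
    - {"fingers": 1, "translation": [0, 0, -1], "delta_rot": [0, 0, 0]}
    - {"fingers": 1, "translation": [0, 0, -1], "delta_rot": [0, 0, 0]}
    - {"fingers": 1, "translation": [0, 0, -1], "delta_rot": [0, 0, 0]}
    - {"fingers": 1, "translation": [0, 0, 10], "delta_rot": [0, 0, 0]}
    - {"fingers": 1, "translation": [0, 0, 30], "delta_rot": [0, 0, 0]}
    - {"fingers": 1, "translation": [0, 0, 60], "delta_rot": [0, 0, 0]}
    - {"fingers": 1, "translation": [0, 0, 95], "delta_rot": [0, 0, 0]}
    - {"fingers": 1, "translation": [0, 0, 130], "delta_rot": [0, 0, 0]}
    - {"fingers": 1, "translation": [0, 0, 165], "delta_rot": [0, 0, 0]}
    - {"fingers": 1, "translation": [0, 0, 200], "delta_rot": [0, 0, 0]}
    - {"fingers": 1, "translation": [-60, 0, 230], "delta_rot": [0, 0, 0]}
    - {"fingers": 1, "translation": [-60, 0, 230], "delta_rot": [0, 0, 0]}
    - {"fingers": 1, "translation": [-60, 0, 230], "delta_rot": [0, 0, 0]}

```text
clock: 20.33
ee_pos: [0.4962, -0.1868, 0.2558]
orientation: [[-0.963, -0.27, 0.005], [-0.27, 0.963, -0.004], [-0.004, -0.005, -1.0]]
wrist_force: [0.2, 0.3, -0.3]
gripper_width: 0.0941
```

```bash
python3 - <<'E'
from h import *
s=bot.get_state(); print(s['clock'],s['ee_pos'],s['wrist_force'],s['gripper_width'])
snap('scene','s10.png'); snap('top','t10.png')
E
```

```text
20.3333 [ 0.49618158 -0.18684118  0.25583627] [ 0.16083411  0.28527728 -0.30499972] 0.09406384178544287
```

View pics/s10.png

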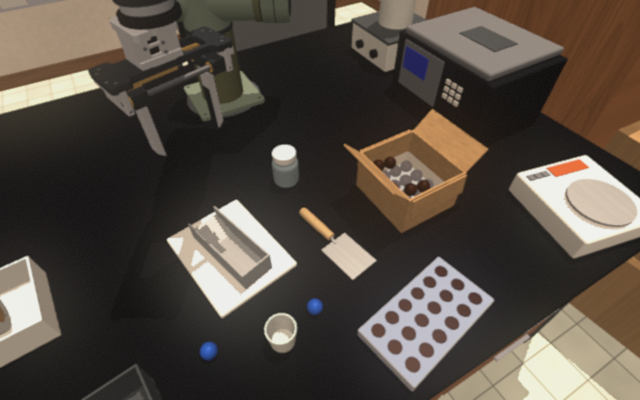

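View pics/t10.png

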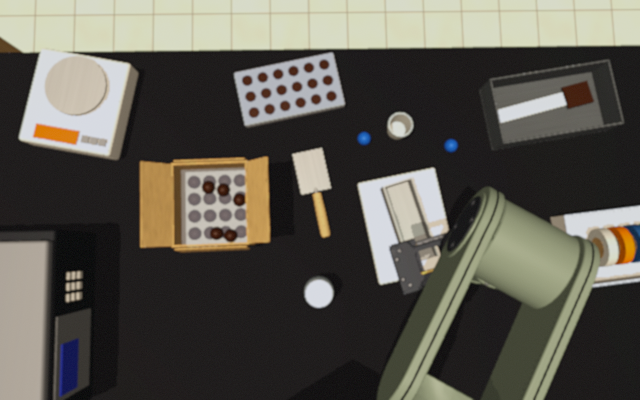

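The pictures show everything in place. The scoop stands empty on the board at scene (235,245), and five truffles are in the carton at top (208,187), (223,190), (239,199), (216,233) and (230,236). Both flaps are folded back, and the jar, cup and spatula have not moved.

```bash
python3 - <<'E'
from h import *
print(order.close_job())
E
```

```text
the job is handed in; nothing more can be done
None
```

The carton is packed and the job is handed in at about 20 s of the 72 s allowed. I swung both flaps back, tipped the scoop gradually to 50° over the carton, then lowered the scoop onto the white board until it touched and released it.

- **Flaps:** both read about 2.45 rad in the top picture after pushing, and the final pictures show them unchanged.
- **Truffles:** all five loose truffles can be counted in the carton from above, and the scoop is empty.
- **Scoop:** it stands upright on the board with the gripper clear of it. The wrist force changed from about −2 N to +2.4 N on touchdown, so it was set down rather than dropped.
- **Bystanders:** the jar, paper cup and spatula are at the same picture positions as at the start.

None of my checks failed or disagreed. In the last top picture the arm hides part of the scoop, so its upright stance there rests on the scene camera.

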